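# Collect the ball knobs in the pail and hold it up by its handle

## Robot

A 7-joint arm with a two-finger parallel gripper is mounted at the origin on the work surface. World frame = base frame: x ahead of the robot, y to its left, z up, the work surface at z = 0. Lengths are in m, angles in rad, forces in N, time in s.
With the tool pointing down it reaches from about 0.4 to 0.875 m from the base axis. Payload 19.3 kg.
Tool frame: the origin (TCP) lies midway between the tips of the shut fingers; the grasp point (between the pads) lies behind it (robot.pinch_z is the z of the grasp point in the tool frame, in m); z points along the fingers, y is the line along which they close (so a half turn about z gives the same grasp; the last joint's range is limited). The gripper opens to 85 mm and grips with 20 to 120 N. Pads are 22 mm wide; open, the fingers measure 114 mm over their backs; the gripper's body (76 mm by 85 mm) begins 54 mm behind the grasp point. The pads swing forward as they close: fully open they stand 13 mm farther back than shut.
Start: joints at [1.263, 0.521, -0.036, 1.599, 0.021, 1.021, -0.113], TCP at [0.147, -0.607, 0.231] pointing down, gripper open.
Joint ranges: [-2.91, 2.91], [-0.3, 2.13], [-1.5, 1.42], [0.17, 2.43], [-1.26, 4.41], [0.16, 1.93], [-2.52, 2.52]. Speed limits (rad/s): [1.89, 1.89, 2.39, 2.39, 3.01, 3.01, 3.01].

## Interface

Orientations are given as a 3x3 rotation matrix whose columns are the frame's x, y, z axes.
In Python, from workcell import readout, cams, job, robot gives the robot as it stands.
- The arm moves only by the tool step_arm, never from a script. Its argument "deltas" is text: rows parted by semicolons, each of 7 numbers parted by spaces: the shift along the tool's x, y, z in units of 40 mm (1.0 is 40 mm), then the turn, a rotation vector about the tool's x, y, z in units of 5 degrees (1.0 is 5 degrees), then the opening, from 0 (shut) to 1 (fully open). A call has 1 to 5 rows; each row shifts and turns the commanded pose from where the row before left it, along the tool's axes as they then stand; what a row does not reach is not made up. A row lasts 1/12 s, in which the tool goes at most 41.7 mm and 7.16 degrees, less where a joint would pass 70% of its speed; a pose out of reach is approached as far as the arm can. A call is refused whole if a number of a shift passes 1 or a number of a turn 1, either way. A call with a gripper value outside its range is refused whole. The fingers move at their own pace and stop on an object; "squeeze" is the grip in N (left out, the last holds). Time passes only in rows, so rows that do not move let the fingers close. It gives the time, the measured TCP pose, the force, the opening and the grip force at its end, in the units of the state.
- readout.observe(): the state, without advancing time (a new reading comes with each control period).
- cams.get_image(name): name is "scene" or "top" or "wrist"; returns a dict with "pixels" (480x640x3 uint8, red, green, blue), "range_z" (480x640 float32, m along the optical axis (not along the pixel's ray), 0 where there is no reading), "mtx" (3x3 intrinsics, pixels), "R" (3x3) and "t" (3): a world point X has camera coordinates R X + t. Camera axes: x right, y down, z forward; pixel columns grow to the right and rows downward; lengths in m; the calibration is good to about 2 mm. A picture is of the moment at which its call begins.
- job.sign_off(): hands the job in; it is judged then, once.
The state is a dict: "time": time; "joint_positions": joint angles; "joint_vel": joint speeds; "effort": joint torques, N m; "eef_pos": TCP position; "tcp_rot": TCP orientation; "ft_force": force on the tool from outside, world axes, zero at the start; "torque": the same for the moment, N m; "opening": finger opening in m; "gripper_force": force on a finger pad.
Only numpy, scipy, OpenCV 4.12 (cv2) and the standard library are available. Lean on these libraries where they do the work, as an engineer would, in place of code of your own. Each camera call takes 0.05 s, during which the arm holds its last target. There are 200 camera calls.

## Task

The fitter wants the two loose ball knobs: set them gently into the black pail (do not drop or throw them in), side by side in the middle so that it hangs level. Then take the pail by the loose tube of its wire handle, lift it and hold it level and still, its bottom about 10 cm above the table, ready to be taken over; finish while holding it there, without putting it down or letting go. Do not tip the pail, and leave everything else on the table where it is.

Things in the scene. Friction and masses are not known exactly. Their poses are not given: they have to be found in the camera images.
- pail: Small open black plastic pail, loose, about 0.3 kg, standing on the table. 90 mm high; outer diameter 160 mm at the rim and 134 mm at the bottom; wall 3 mm, floor 4 mm thick (floor 86 mm below the rim). Its origin is the centre of its underside, z up. The ears that carry the wire handle stand on its +y and -y sides; the hinge line of the handle runs along the pail's y axis, 79 mm above its underside.
- bail (a joint): Swing of the pail's wire handle (bail) about the hinge line through the ears, rad: 0 = upright over the mouth, positive = leaning towards the pail's +x side. It swings freely and falls over to moulded stops at 1.05 either way; at the start it lies at the +x stop, clear of the rim, so the mouth is open. A lifted pail swings under it if pulled up sideways or jerkily; a small swing dies out in about 3 s.
- grip: The black plastic tube at the top of the wire handle, the place to hold it: 18 mm diameter, 70 mm long, axis along the pail's y axis. Its origin is its centre, 100 mm from the handle's hinge line (179 mm above the pail's underside when the handle is upright; about 87 mm out to the side and 129 mm above the underside when it lies at its stop). It turns loosely on the wire, so it can be held with the same gripper orientation while the handle swings up and the pail hangs below.
- knob1_center (a point): Centre of the ball of the first ball knob: a smooth black ball of 50 mm diameter with one flat face (27 mm across) on which it stands, 46 mm high in all, ball centre 21 mm above the flat; loose, about 90 g. The two ball knobs are alike.
- knob2_center (a point): Centre of the ball of the second ball knob, exactly like the first.
- knob1: The first ball knob itself; origin at the centre of its flat underside, 21 mm below the ball's centre.
- knob2: The second ball knob itself; origin at the centre of its flat underside, 21 mm below the ball's centre.
- star_knob: Bystander: black five-lobed star grip, about 54 mm across and 32 mm high, on a 25 mm metal foot; not a ball. Origin under its centre. Leave it.
- nut: Bystander: steel hexagon nut, 36 mm across flats, 20 mm high. Origin under its centre. Leave it.
- bearing: Bystander: ball bearing lying flat, 52 mm diameter, 15 mm high. Origin under its centre. Leave it.
- tape: Bystander: roll of cream masking tape lying flat, 104 mm diameter, 48 mm high. Origin under its centre. Leave it.
- cutter: Bystander: red and black snap-off cutter, about 165 mm long (along its x), 20 mm wide, 18 mm high. Origin under the middle of its handle. Leave it.
- mouse: Bystander: black computer mouse, 104 by 60 mm, 36 mm high. Origin under its centre. Leave it.
- estop: Bystander: yellow emergency-stop box, 72 by 72 mm, 92 mm high with its red mushroom button. Origin under its centre. Leave it.
- screwdriver: Bystander: screwdriver with black handle lying along its own x axis, about 200 mm long, 30 mm high. Leave it.
Things that resemble listed ones, but are neither listed nor needed, are in the scene too. Leave any blue look-alike of the knob2 alone.

How it is judged:
By the outcome, as a careful person would: the job done as asked, in the order asked, and still so for the second after the job is handed in, while the arm keeps its last pose, push and grip.
It also fails if it takes over 72 s, if anything falls off the work surface, if the arm or the gripper's body presses on something with over 40 N, if the wrist force passes 120 N, or if a joint passes its speed limit or range.

## Working session

There is one attempt and no reset: what is moved stays moved. The work goes in short steps, Python scripts to look and compute and a tool call to move; the robot and the scene stay as the last step left them, time stands still between calls to the robot, and variables do not carry over. Pictures are saved under pics/ and viewed, at most 10 in all, crops included, and the job is handed in when it is done.

Besides the shell and the picture viewer there is one more tool, called after "Request:" by a JSON object that holds its "name" and its "arguments". step_arm: Moves the arm, as the interface text tells. Its arguments: {"type":"object","properties":{"deltas":{"type":"string"},"squeeze":{"type":"number"}},"required":["deltas"]}

```bash
mkdir -p pics; ls
python3 - <<'E'
from workcell import readout,cams,robot
import cv2,numpy as np
s=readout.observe(); print(s['time'],s['eef_pos'],np.round(s['tcp_rot'],3).tolist(),s['opening'],robot.pinch_z)
for n in ('top','scene'):
    d=cams.get_image(n); cv2.imwrite(f'pics/{n}0.png',d['pixels'][:,:,::-1]); np.savez(f'{n}0.npz',**d)
    print(n,d['mtx'].tolist(),d['R'].round(3).tolist(),d['t'])
E
```

```text
pics
0.0 [ 0.14710046 -0.60710112  0.23073632] [[0.972, 0.236, -0.0], [0.236, -0.972, 0.001], [-0.0, -0.001, -1.0]] 0.08515510501261445 -0.0187
top [[507.8866309944391, 0.0, 322.18348054254164], [0.0, 507.8866309944391, 238.6729748102029], [0.0, 0.0, 1.0]] [[-0.107, -0.994, -0.005], [-0.973, 0.106, -0.206], [0.205, -0.018, -0.979]] [0.00950702 0.6049121  1.02876516]
scene [[452.2079206695526, 0.0, 319.4334061170553], [0.0, 452.2079206695526, 233.11734653011194], [0.0, 0.0, 1.0]] [[0.773, 0.635, -0.003], [0.505, -0.618, -0.603], [-0.384, 0.464, -0.798]] [-0.41126478 -0.23745409  1.3256638 ]
```

View pics/top0.png

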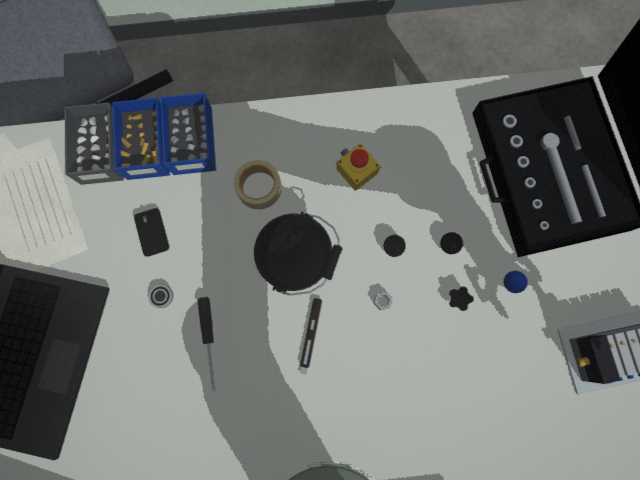

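View pics/scene0.png

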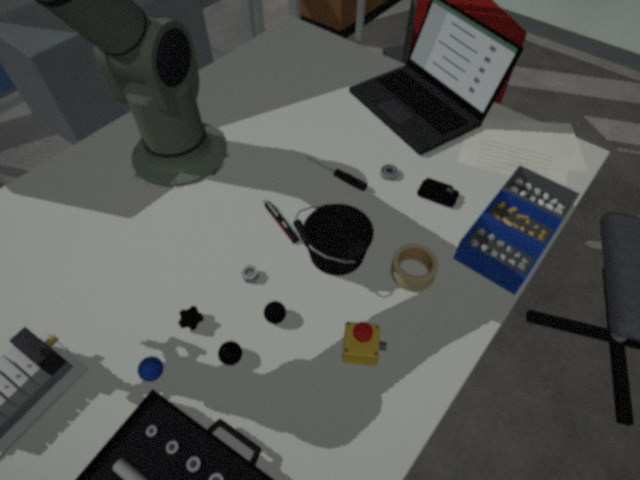

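The top view shows the two black knobs at (394,245) and (451,243), the pail mouth at (293,252), its tube at (334,262), the star knob at (461,298) and the blue look-alike at (515,282). The scene view agrees: knobs at (275,312) and (230,352), tube near (302,233).

```bash
cat > h.py <<'E'
import numpy as np,cv2
def ray(d,u,v):
    R,t=d['R'],d['t']; c=-R.T@t
    return c, R.T@np.linalg.solve(d['mtx'],np.array([u,v,1.]))
def onplane(d,u,v,z):
    c,r=ray(d,u,v); return c+r*(z-c[2])/r[2]
def cloud(d):
    z=d['range_z'].astype(float); v,u=np.indices(z.shape)
    p=np.stack([u,v,np.ones_like(z)],-1)@np.linalg.inv(d['mtx']).T*z[...,None]
    return (p-d['t'])@d['R']
def two(rays):
    A=np.zeros((3,3));b=np.zeros(3)
    for c,r in rays:
        r=r/np.linalg.norm(r);P=np.eye(3)-np.outer(r,r);A+=P;b+=P@c
    return np.linalg.solve(A,b)
E
python3 - <<'E'
from h import *
T=dict(np.load('top0.npz'));S=dict(np.load('scene0.npz'))
def blob(d,u,v,w=22,th=60):
    m=np.zeros((480,640),np.uint8); m[v-w:v+w,u-w:u+w]=(d['pixels'][v-w:v+w,u-w:u+w].max(2)<th)*255
    cs=max(cv2.findContours(m,0,2)[0],key=cv2.contourArea); return cv2.minEnclosingCircle(cs),cv2.contourArea(cs)
for n,a,b in (('k1',(394,245),(275,312)),('k2',(451,243),(230,352)),('star',(461,298),(190,318))):
    (ca,ra),Aa=blob(T,*a);(cb,rb),Ab=blob(S,*b)
    print(n,ca,ra,Aa,cb,rb,'top',onplane(T,*ca,.022).round(4),'scene',onplane(S,*cb,.022).round(4),'2v',two([ray(T,*ca),ray(S,*cb)]).round(4))
# pail from top cloud
for n,d in (('T',T),('S',S)):
    P=cloud(d); dark=(d['pixels'].max(2)<70)&(d['range_z']>0)
    c0=onplane(T,293,252,.09)
    near=np.linalg.norm(P[...,:2]-c0[:2],axis=2)<.13
    rim=P[near&dark&(abs(P[...,2]-.088)<.006)]
    (x,y),r=cv2.minEnclosingCircle(rim[:,:2].astype(np.float32)); print(n,'rim',len(rim),x,y,r, np.median(rim,0))
    g=P[near&dark&(P[...,2]>.115)]
    if len(g):
        print('grip',len(g),g.mean(0),g.max(0),g.min(0)); print(np.linalg.svd(g-g.mean(0),full_matrices=False)[1:])
for n in('T','S'):
    d=T if n=='T' else S
    cv2.imwrite(f'pics/c{n}.png',cv2.resize(d['pixels'][190:310,240:350] if n=='T' else d['pixels'][190:300,270:400],None,fx=4.5,fy=4.5,interpolation=2)[:,:,::-1])
E
```

```text
k1 (393.8157958984375, 245.3947296142578) 10.759684562683105 328.5 (274.65045166015625, 312.3760986328125) 10.709368705749512 top [ 0.5786 -0.2133  0.022 ] scene [ 0.5798 -0.2117  0.022 ] 2v [ 0.5792 -0.2125  0.0221]
k2 (451.0909118652344, 242.5) 11.191981315612793 347.0 (229.84616088867188, 353.30767822265625) 11.739362716674805 top [ 0.5713 -0.3408  0.022 ] scene [ 0.5719 -0.3387  0.022 ] 2v [ 0.5717 -0.3397  0.0231]
star (459.9838562011719, 297.9838562011719) 12.184210777282715 333.0 (190.72727966308594, 318.5) 12.283000946044922 top [ 0.4474 -0.3404  0.022 ] scene [ 0.4492 -0.3376  0.022 ] 2v [ 0.4483 -0.3389  0.0224]
T rim 685 0.5767256021499634 0.010112720541656017 0.08843875676393509 [0.59370314 0.03252775 0.09005253]
grip 285 [ 0.53855943 -0.06866766  0.13682794] [ 0.57225106 -0.04803511  0.14375597] [ 0.504948   -0.08962085  0.12500735]
(array([0.34424167, 0.08130262, 0.04403337]), array([[-0.90025923,  0.43514332, -0.01355041],
       [ 0.43138363,  0.88742216, -0.1624502 ],
       [-0.05866419, -0.15209272, -0.9866237 ]]))
S rim 533 0.5779035091400146 0.009795473888516426 0.09015627205371857 [0.58756073 0.03709612 0.0881969 ]
grip 221 [ 0.54549635 -0.07066115  0.13425631] [ 0.61759072 -0.04956028  0.13963972] [ 0.50983852 -0.08999585  0.11578583]
(array([0.32869763, 0.07954903, 0.04869518]), array([[ 0.92113125, -0.3827864 , -0.07065266],
       [ 0.36824812,  0.91576993, -0.16049536],
       [ 0.12613702,  0.12181958,  0.98450467]]))
```

View pics/cT.png

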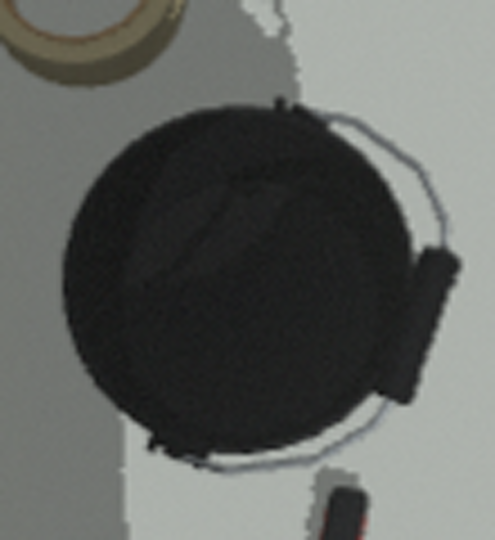

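The crop shows the pail centre at full-image (293,252), the ears at about (304,214) and (279,290), and the tube on the +x side. That puts the pail near (0.577, 0.010) with +x along (-0.44, -0.90). I'll place the knobs on its y axis at ±26.5 mm, with the hand tilted 10° about the closing axis so that its body clears the rim. First I turn and travel towards knob2.

Request:
{"name": "step_arm", "arguments": {"deltas": "0 0 0 0 0 -1 1; 0 0 0 0 0 -1 1; 0 0 0 0 0 -1 1; 0 0 0 0 0 -1 1; 0 0 0 0 0 -1 1", "squeeze": 30}}

```text
time: 0.52
eef_pos: [0.1472, -0.6072, 0.2309]
tcp_rot: [[0.779, 0.628, -0.0], [0.628, -0.779, 0.001], [0.0, -0.001, -1.0]]
ft_force: [0.2, 0.4, -0.5]
opening: 0.0852
gripper_force: 0.0
```

Request:
{"name": "step_arm", "arguments": {"deltas": "0 0 0 0 0 -1 1; 0 0 0 0 0 -1 1; 0 0 0 0 0 -1 1; 0 0 0 0 0 -1 1; 0 0 0 0 0 -1 1"}}

```text
time: 0.93
eef_pos: [0.1471, -0.6072, 0.231]
tcp_rot: [[0.44, 0.898, -0.0], [0.898, -0.44, 0.001], [0.001, -0.0, -1.0]]
ft_force: [0.2, 0.2, 0.5]
opening: 0.0851
gripper_force: 0.0
```

Request:
{"name": "step_arm", "arguments": {"deltas": "0 0 0 0 0 -1 1; 0 0 0 0 0 -1 1; 0 0 0 0 0 -1 1; 0 0 0 0 0 -1 1"}}

```text
time: 1.27
eef_pos: [0.1471, -0.6072, 0.2309]
tcp_rot: [[0.107, 0.994, -0.0], [0.994, -0.107, 0.001], [0.001, -0.0, -1.0]]
ft_force: [0.3, 0.1, 0.4]
opening: 0.0853
gripper_force: 0.0
```

Request:
{"name": "step_arm", "arguments": {"deltas": "0.6 0.75 0 0 0 0 1; 0.6 0.75 0 0 0 0 1; 0.6 0.75 0 0 0 0 1; 0.6 0.75 0 0 0 0 1; 0.6 0.75 0 0 0 0 1"}}

```text
time: 1.68
eef_pos: [0.3107, -0.5035, 0.2311]
tcp_rot: [[0.111, 0.994, -0.0], [0.994, -0.111, 0.0], [0.0, -0.0, -1.0]]
ft_force: [1.0, 0.4, -0.2]
opening: 0.0856
gripper_force: 0.0
```

Request:
{"name": "step_arm", "arguments": {"deltas": "0.6 0.75 0 0 0 0 1; 0.6 0.75 0 0 0 0 1; 0.6 0.75 0 0 0 0 1; 0.6 0.75 0 0 0 0 1; 0.6 0.75 0 0 0 0 1"}}

```text
time: 2.1
eef_pos: [0.4732, -0.4009, 0.2311]
tcp_rot: [[0.111, 0.994, -0.0], [0.994, -0.111, 0.0], [0.0, -0.0, -1.0]]
ft_force: [0.3, -1.2, -0.5]
opening: 0.0852
gripper_force: 0.0
```

Request:
{"name": "step_arm", "arguments": {"deltas": "0 0 0 0 0 -1 1; 0 0 0 0 0 -1 1; 0 0 0 0 0 -1 1; 0 0 0 0 0 -1 1; 0 0 0 0 0 -1 1"}}

```text
time: 2.52
eef_pos: [0.4719, -0.4021, 0.2309]
tcp_rot: [[-0.324, 0.946, -0.001], [0.946, 0.324, 0.0], [0.001, -0.0, -1.0]]
ft_force: [0.6, -0.1, -0.0]
opening: 0.0853
gripper_force: 0.0
```

Request:
{"name": "step_arm", "arguments": {"deltas": "0 0 0 0 0 -1 1; 0 0 0 0 0 -1 1; 0 0 0 0 0 -1 1; 0 0 0 0 0 -1 1; 0 0 0 0 0 -1 1"}}

```text
time: 2.93
eef_pos: [0.4718, -0.4022, 0.231]
tcp_rot: [[-0.693, 0.721, -0.0], [0.721, 0.693, 0.0], [0.001, -0.0, -1.0]]
ft_force: [-0.5, -0.7, -0.3]
opening: 0.0854
gripper_force: 0.0
```

Request:
{"name": "step_arm", "arguments": {"deltas": "0 0 0 0 0 -1 1; 0 0 0 0 0 -1 1; 0 0 0 0 0 -1 1; 0 0 0 0 0 -1 1; 0 0 0 0 0 0 1"}}

```text
time: 3.35
eef_pos: [0.4718, -0.4022, 0.2309]
tcp_rot: [[-0.898, 0.44, -0.0], [0.44, 0.898, 0.001], [0.001, 0.0, -1.0]]
ft_force: [-1.0, -0.2, 0.2]
opening: 0.0855
gripper_force: 0.0
```

```bash
cat >> h.py <<'E'
from scipy.spatial.transform import Rotation as Ro
PAIL=np.array([.577,.010,0]); PX=np.array([-.437,-.9,0]); PX/=np.linalg.norm(PX); PY=np.cross([0,0,1],PX)
def Rt(tilt):  # tool x=-PY, z down, then tilt deg about tool y
    z=np.array([0,0,-1.]); R=np.c_[-PY,np.cross(z,-PY),z]
    return R@Ro.from_euler('y',tilt,degrees=True).as_matrix()
def go(p,tilt):  # rows: shift then turn; total shift (present frame), turn
    from workcell import readout
    s=readout.observe(); R=np.array(s['tcp_rot']); d=R.T@(np.array(p)-s['eef_pos'])/.04
    rv=Ro.from_matrix(R.T@Rt(tilt)).as_rotvec(degrees=True)/5
    d2=Rt(tilt).T@(np.array(p)-s['eef_pos'])/.04
    print('t',round(s['time'],2),'tcp',s['eef_pos'].round(4),'q',np.round(s['joint_positions'],2),'F',np.round(s['ft_force'],1),'op',round(s['opening'],4),round(s['gripper_force'],1))
    print('shift now-frame',d.round(2),'turn',rv.round(2),'shift in target frame',d2.round(2))
    return s
E
python3 - <<'E'
from h import *
from workcell import cams
go([.5717,-.3397,.16],-10)
d=cams.get_image('wrist'); cv2.imwrite('pics/w1.png',d['pixels'][:,:,::-1]); np.savez('w1.npz',**d)
E
```

```text
t 3.35 tcp [ 0.4718 -0.4022  0.2309] q [ 1.06  0.59 -0.68  1.59  0.4   1.11  1.39] F [-1.  -0.2  0.2] op 0.0855 0.0
shift now-frame [-1.56  2.5   1.77] turn [ 0.   -2.01 -0.05] shift in target frame [-1.23  2.5   2.02]
```

View pics/w1.png

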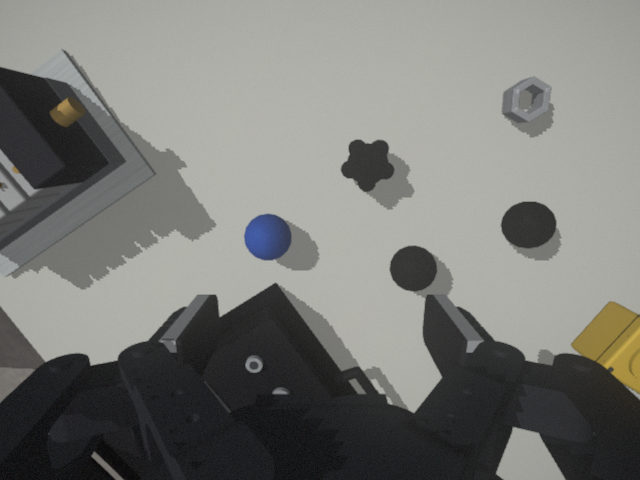

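The wrist view shows knob2 at (413,268), knob1 at (528,224), the star at (368,164) and the blue one at (268,237). The tape, the bearing and the mouse are out of view. I'll refine knob2 from here and check where the camera body sits.

Run:
```python
from h import *
W=dict(np.load('w1.npz'))
for u,v in((413,268),(528,224)):
    w=34;m=np.zeros((480,640),np.uint8); m[v-w:v+w,u-w:u+w]=(W['pixels'][v-w:v+w,u-w:u+w].max(2)<60)*255
    c=max(cv2.findContours(m,0,2)[0],key=cv2.contourArea); e=cv2.fitEllipse(c); print(e,onplane(W,*e[0],.021).round(4))
s=go([.5717,-.3397,.16],-10)
print('cam in tool',np.array(s['tcp_rot']).T@(-W['R'].T@W['t']-s['eef_pos']))
```

```text
((412.9866638183594, 268.1537170410156), (42.646968841552734, 44.74382781982422), 111.23207092285156) [ 0.5689 -0.3391  0.021 ]
((528.3495483398438, 224.36563110351562), (44.68738555908203, 52.510860443115234), 85.55915069580078) [ 0.577  -0.2119  0.021 ]
t 3.4 tcp [ 0.4718 -0.4023  0.2309] q [ 1.06  0.59 -0.68  1.59  0.4   1.11  1.39] F [0.6 0.4 0.2] op 0.0853 0.0
shift now-frame [-1.54  2.51  1.77] turn [-0.   -2.01 -0.11] shift in target frame [-1.23  2.5   2.02]
cam in tool [ 0.06877412 -0.00098869 -0.14162645]
```

Request:
{"name": "step_arm", "arguments": {"deltas": "-0.4 0.6 0.4 0 -1 0 1; -0.4 0.6 0.4 0 -1 0 1; -0.3 0.6 0.4 0 0 0 1; -0.2 0.6 0.4 0 0 0 1; 0 0 0 0 0 0 1"}}

```text
time: 3.82
eef_pos: [0.5699, -0.3371, 0.1704]
tcp_rot: [[-0.883, 0.443, 0.155], [0.437, 0.897, -0.073], [-0.172, 0.003, -0.985]]
ft_force: [-0.4, 0.6, -0.1]
opening: 0.0854
gripper_force: 0.0
```

Run:
```python
from h import *
go([.5712,-.3395,.05],-10)
```

```text
t 3.82 tcp [ 0.5699 -0.3371  0.1704] q [ 0.87  0.63 -0.63  1.69  0.53  0.8   1.13] F [-0.4  0.6 -0.1] op 0.0854 0.0
shift now-frame [ 0.46 -0.05  2.97] turn [ 0.02 -0.02 -0.08] shift in target frame [ 0.47 -0.04  2.97]
```

Request:
{"name": "step_arm", "arguments": {"deltas": "0.3 -0.05 0.7 0 0 0 1; 0.3 0 0.7 0 0 0 1; 0 0 0.6 0 0 0 1; 0 0 0.6 0 0 0 1; 0 0 0 0 0 0 1"}}

```text
time: 4.23
eef_pos: [0.5596, -0.3407, 0.0619]
tcp_rot: [[-0.882, 0.447, 0.151], [0.44, 0.895, -0.075], [-0.168, 0.001, -0.986]]
ft_force: [-0.2, 0.3, -0.6]
opening: 0.0855
gripper_force: 0.0
```

Request:
{"name": "step_arm", "arguments": {"deltas": "0 0 0.5 0 0 0 1; 0 0 0.4 0 0 0 1; 0 0 0.3 0 0 0 1; 0 0 0.2 0 0 0 1; 0 0 0 0 0 0 1"}}

```text
time: 4.65
eef_pos: [0.5696, -0.3456, 0.0096]
tcp_rot: [[-0.882, 0.445, 0.154], [0.438, 0.896, -0.076], [-0.172, 0.0, -0.985]]
ft_force: [-0.1, 0.1, -0.1]
opening: 0.0855
gripper_force: 0.0
```

Run:
```python
from h import *
go([.5728,-.3403,.008],-10)
```

```text
t 4.65 tcp [ 0.5696 -0.3456  0.0096] q [ 0.77  0.84 -0.46  1.75  0.72  0.53  0.97] F [-0.1  0.1 -0.1] op 0.0855 0.0
shift now-frame [-0.01  0.15  0.04] turn [-0.02 -0.02 -0.1 ] shift in target frame [-0.01  0.15  0.04]
```

Request:
{"name": "step_arm", "arguments": {"deltas": "0 0.15 0.03 0 0 0 1; 0 0 0 0 0 0 0.65; 0 0 0 0 0 0 0.6; 0 0 0 0 0 0 0.5; 0 0 0 0 0 0 0.4", "squeeze": 30}}

```text
time: 5.07
eef_pos: [0.5732, -0.3407, 0.0108]
tcp_rot: [[-0.882, 0.444, 0.157], [0.438, 0.896, -0.078], [-0.175, -0.0, -0.985]]
ft_force: [-3.8, 2.9, 8.7]
opening: 0.0476
gripper_force: 29.2
```

Request:
{"name": "step_arm", "arguments": {"deltas": "0 0 0 0 0 0 0.3; 0 0 0 0 0 0 0.3; 0 0 0 0 0 0 0.3; 0 0 0 0 0 0 0.3; 0 0 0 0 0 0 0.3"}}

```text
time: 5.48
eef_pos: [0.5732, -0.3407, 0.0108]
tcp_rot: [[-0.882, 0.444, 0.157], [0.438, 0.896, -0.078], [-0.175, 0.0, -0.985]]
ft_force: [-3.7, 2.4, 10.5]
opening: 0.0482
gripper_force: 29.3
```

Run:
```python
from h import *
s=go(PAIL+.0265*PY+[0,0,.17],-10); print(s['eef_pos'])
```

```text
t 5.48 tcp [ 0.5732 -0.3407  0.0108] q [ 0.76  0.84 -0.46  1.75  0.72  0.53  0.96] F [-3.7  2.4 10.5] op 0.0482 29.3
shift now-frame [ 2.4   7.9  -4.47] turn [-0.02  0.01 -0.1 ] shift in target frame [ 2.34  7.93 -4.45]
[ 0.57315906 -0.34066886  0.01080059]
```

Request:
{"name": "step_arm", "arguments": {"deltas": "-0.05 0 -0.3 0 0 0 0.3; -0.1 0 -0.6 0 0 0 0.3; -0.15 0 -0.8 0 0 0 0.3; -0.15 0 -0.8 0 0 0 0.3; -0.15 0 -0.8 0 0 0 0.3"}}

```text
time: 5.9
eef_pos: [0.5731, -0.3408, 0.1463]
tcp_rot: [[-0.882, 0.444, 0.155], [0.437, 0.896, -0.077], [-0.174, 0.0, -0.985]]
ft_force: [0.3, -1.2, -1.3]
opening: 0.0477
gripper_force: 31.6
```

Request:
{"name": "step_arm", "arguments": {"deltas": "-0.15 0 -0.8 0 0 0 0.3; -0.1 0 -0.4 0 0 0 0.3; 0 0.5 0 0 0 0 0.3; 0.2 0.7 0 0 0 0 0.3; 0.3 0.7 0 0 0 0 0.3"}}

```text
time: 6.32
eef_pos: [0.5912, -0.2648, 0.1908]
tcp_rot: [[-0.881, 0.446, 0.157], [0.439, 0.895, -0.078], [-0.175, 0.0, -0.985]]
ft_force: [0.6, 1.3, -1.6]
opening: 0.0476
gripper_force: 31.6
```

Run:
```python
from h import *
s=go(PAIL+.0265*PY+[0,0,.17],-10); print(s['tcp_rot'][2])
```

```text
t 6.32 tcp [ 0.5912 -0.2648  0.1908] q [ 0.76  0.59 -0.64  1.72  0.53  0.83  1.  ] F [ 0.6  1.3 -1.6] op 0.0476 31.6
shift now-frame [2.77 6.   0.04] turn [-0.02  0.02 -0.12] shift in target frame [2.71 6.03 0.05]
[-1.75162705e-01  1.10326090e-04 -9.84539494e-01]
```

Request:
{"name": "step_arm", "arguments": {"deltas": "0.3 0.7 -0.1 0 0 0 0.3; 0.3 0.7 -0.1 0 0 0 0.3; 0.35 0.8 -0.05 0 0 0 0.3; 0.35 0.8 -0.05 0 0 0 0.3; 0.35 0.8 -0.05 0 0 0 0.3"}}

```text
time: 6.73
eef_pos: [0.5977, -0.0973, 0.1928]
tcp_rot: [[-0.882, 0.445, 0.156], [0.438, 0.896, -0.078], [-0.174, -0.0, -0.985]]
ft_force: [0.3, 0.4, -1.6]
opening: 0.0474
gripper_force: 31.6
```

Request:
{"name": "step_arm", "arguments": {"deltas": "0.35 0.8 -0.05 0 0 0 0.3; 0.35 0.8 -0.05 0 0 0 0.3; 0.3 0.6 0 0 0 -0.1 0.3; 0 0 0 0 0 0 0.3; 0 0 0 0 0 0 0.3"}}

```text
time: 7.15
eef_pos: [0.6011, -0.0004, 0.1896]
tcp_rot: [[-0.887, 0.434, 0.156], [0.427, 0.901, -0.077], [-0.174, -0.001, -0.985]]
ft_force: [-0.1, -0.3, -0.6]
opening: 0.048
gripper_force: 31.6
```

Run:
```python
from h import *
from workcell import cams
s=go([.6024,-.0024,.17],-10); print(s['tcp_rot'][2])
d=cams.get_image('wrist'); np.savez('w2.npz',**d);e=cams.get_image('scene'); np.savez('s2.npz',**e)
cv2.imwrite('pics/w2.png',np.hstack([cv2.resize(d['pixels'],(480,360)),cv2.resize(e['pixels'][150:310,240:400],(320,320)).repeat(1,0)[:360] if 0 else cv2.copyMakeBorder(cv2.resize(e['pixels'][140:300,240:380],(315,360)),0,0,0,0,0)])[:,:,::-1])
```

```text
t 7.15 tcp [ 6.011e-01 -4.000e-04  1.896e-01] q [ 0.31  0.53 -0.64  1.82  0.58  0.83  0.5 ] F [-0.1 -0.3 -0.6] op 0.048 31.6
shift now-frame [ 0.04 -0.03  0.49] turn [-0.01  0.    0.04] shift in target frame [ 0.04 -0.03  0.49]
[-0.17400095 -0.0013392  -0.98474457]
```

View pics/w2.png

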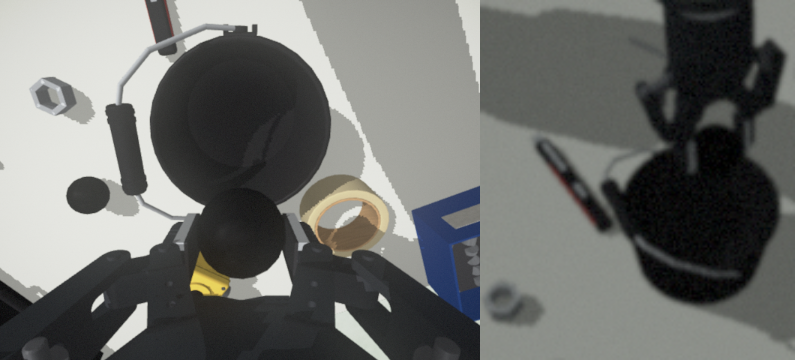

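The wrist view (left half) shows the held knob at (243,233), the pail mouth centred at (240,122), and the tube at (126,148), outside the descent path. The scene crop agrees. I'll check the rim centre from this view's depth.

Run:
```python
from h import *
for f in('w2.npz','top0.npz'):
    d=dict(np.load(f)); P=cloud(d)
    r=np.hypot(P[...,0]-.577,P[...,1]-.010)
    m=(d['range_z']>0)&(abs(P[...,2]-.089)<.004)&(abs(r-.078)<.010)
    q=P[m]; y=(q-PAIL)@PY; q=q[(abs(y)<.072)]
    A=np.c_[2*q[:,:2],np.ones(len(q))]; s=np.linalg.lstsq(A,(q[:,:2]**2).sum(1),rcond=None)[0]
    print(f,len(q),s[:2],np.sqrt(s[2]+s[0]**2+s[1]**2))
    # mean-depth-side outline: midpoints
    g=P[(d['range_z']>0)&(P[...,2]>.12)&(P[...,2]<.145)&(np.hypot(P[...,0]-.539,P[...,1]+.069)<.05)&(d['pixels'].max(2)<75)]
    print(g.mean(0),len(g), np.linalg.svd(g-g.mean(0),full_matrices=False)[2][0])
```

```text
w2.npz 5101 [0.57548401 0.01058309] 0.07828622042526394
[ 0.53723949 -0.06387031  0.13457278] 3632 [ 0.89127555 -0.4531815   0.01595052]
top0.npz 402 [0.57660879 0.0082567 ] 0.07860990000483582
[ 0.53855943 -0.06866766  0.13682794] 285 [-0.90025923  0.43514332 -0.01355041]
```

Request:
{"name": "step_arm", "arguments": {"deltas": "0.1 -0.03 0.7 0 0 0 0.3; 0.1 0 0.7 0 0 0 0.3; 0.12 0 0.6 0 0 0 0.3; 0.1 0 0.6 0 0 0 0.3; 0 0 0 0 0 0 0.3"}}

```text
time: 7.67
eef_pos: [0.5999, -0.0058, 0.0797]
tcp_rot: [[-0.886, 0.438, 0.15], [0.431, 0.899, -0.078], [-0.169, -0.005, -0.986]]
ft_force: [-1.0, 0.0, -1.0]
opening: 0.0479
gripper_force: 31.7
```

Run:
```python
from h import *
s=go([.602,-.0024,.0155],-10)
```

```text
t 7.67 tcp [ 0.5999 -0.0058  0.0797] q [ 0.23  0.67 -0.52  1.9   0.75  0.64  0.33] F [-1.  0. -1.] op 0.0479 31.7
shift now-frame [0.26 0.11 1.58] turn [-0.06 -0.05 -0.01] shift in target frame [0.27 0.1  1.58]
```

Request:
{"name": "step_arm", "arguments": {"deltas": "0.1 0.1 0.4 0 0 0 0.3; 0.1 0 0.4 0 0 0 0.3; 0.04 0 0.3 0 0 0 0.3; 0 0 0 0 0 0 0.3; 0 0 0 0 0 0 0.3"}}

```text
time: 8.08
eef_pos: [0.6023, -0.0001, 0.0391]
tcp_rot: [[-0.886, 0.437, 0.155], [0.43, 0.899, -0.078], [-0.174, -0.002, -0.985]]
ft_force: [1.1, -0.8, 0.3]
opening: 0.0479
gripper_force: 31.7
```

Run:
```python
from h import *
s=go([.602,-.0024,.0155],-10)
```

```text
t 8.08 tcp [ 6.023e-01 -1.000e-04  3.910e-02] q [ 0.18  0.73 -0.46  1.91  0.83  0.56  0.25] F [ 1.1 -0.8  0.3] op 0.0479 31.7
shift now-frame [ 0.09 -0.05  0.58] turn [-0.02  0.   -0.  ] shift in target frame [ 0.09 -0.06  0.58]
```

Request:
{"name": "step_arm", "arguments": {"deltas": "0.05 -0.05 0.25 0 0 0 0.3; 0.03 0 0.15 0 0 0 0.3; 0.01 0 0.07 0 0 0 0.3; 0 0 0 0 0 0 0.3; 0 0 0 0 0 0 0.3"}}

```text
time: 8.5
eef_pos: [0.601, -0.0011, 0.0193]
tcp_rot: [[-0.886, 0.436, 0.155], [0.43, 0.9, -0.077], [-0.173, -0.002, -0.985]]
ft_force: [0.6, -0.6, -0.9]
opening: 0.0474
gripper_force: 31.7
```

Request:
{"name": "step_arm", "arguments": {"deltas": "0 0 0.05 0 0 0 0.3; 0 0 0 0 0 0 0.3; 0 0 0 0 0 0 0.3"}}

```text
time: 8.75
eef_pos: [0.6013, -0.0014, 0.0175]
tcp_rot: [[-0.886, 0.437, 0.156], [0.43, 0.9, -0.077], [-0.174, -0.001, -0.985]]
ft_force: [-0.4, 0.0, -1.0]
opening: 0.0477
gripper_force: 31.7
```

Still about 2.5 mm above the floor by estimate; lowering in 1 mm steps until the force shows contact.

Request:
{"name": "step_arm", "arguments": {"deltas": "0 0 0.03 0 0 0 0.3; 0 0 0.03 0 0 0 0.3; 0 0 0 0 0 0 0.3"}}

```text
time: 9.0
eef_pos: [0.6017, -0.0016, 0.0149]
tcp_rot: [[-0.886, 0.437, 0.156], [0.43, 0.9, -0.077], [-0.174, -0.001, -0.985]]
ft_force: [-0.7, -0.8, -0.1]
opening: 0.0473
gripper_force: 31.7
```

Request:
{"name": "step_arm", "arguments": {"deltas": "0 0 0.03 0 0 0 0.3; 0 0 0 0 0 0 0.3; 0 0 0 0 0 0 0.3"}}

```text
time: 9.25
eef_pos: [0.6019, -0.0016, 0.0147]
tcp_rot: [[-0.886, 0.437, 0.156], [0.43, 0.9, -0.078], [-0.175, -0.002, -0.985]]
ft_force: [-8.6, -0.6, 20.7]
opening: 0.0476
gripper_force: 33.5
```

Request:
{"name": "step_arm", "arguments": {"deltas": "0 0 -0.03 0 0 0 0.3; 0 0 0 0 0 0 0.6; 0 0 0 0 0 0 0.66; 0 0 0 0 0 0 0.72; 0 0 0 0 0 0 0.72"}}

```text
time: 9.67
eef_pos: [0.6016, -0.0016, 0.0149]
tcp_rot: [[-0.886, 0.437, 0.155], [0.43, 0.9, -0.077], [-0.173, -0.002, -0.985]]
ft_force: [-0.1, -0.4, 1.6]
opening: 0.0612
gripper_force: 0.0
```

Request:
{"name": "step_arm", "arguments": {"deltas": "-0.03 0 -0.15 0 0 0 0.72; -0.1 0 -0.5 0 0 0 0.72; -0.15 0 -0.8 0 0 0 0.72; -0.15 0 -0.8 0 0 0 0.72; -0.15 0 -0.8 0 0 0 0.72"}}

```text
time: 10.08
eef_pos: [0.6028, -0.0019, 0.1408]
tcp_rot: [[-0.887, 0.436, 0.155], [0.429, 0.9, -0.077], [-0.173, -0.002, -0.985]]
ft_force: [0.4, 0.1, 0.2]
opening: 0.0617
gripper_force: 0.0
```

Request:
{"name": "step_arm", "arguments": {"deltas": "-0.15 0 -0.8 0 0 0 0.72; -0.1 0 -0.6 0 0 0 0.72; 0 -0.5 0 0 0 0 0.8; 0 -0.8 0 0 0 0 0.9; 0 -0.8 0 0 0 0 1"}}

```text
time: 10.5
eef_pos: [0.5663, -0.0778, 0.197]
tcp_rot: [[-0.887, 0.435, 0.157], [0.428, 0.9, -0.077], [-0.175, -0.001, -0.985]]
ft_force: [0.9, -1.5, 0.8]
opening: 0.085
gripper_force: 0.0
```

Run:
```python
from h import *
s=go([.578,-.212,.17],10); print(Rt(10).round(3).tolist())
```

```text
t 10.5 tcp [ 0.5663 -0.0778  0.197 ] q [ 0.48  0.47 -0.66  1.9   0.54  0.78  0.65] F [ 0.9 -1.5  0.8] op 0.085 0.0
shift now-frame [-1.58 -2.89  0.97] turn [-0.01  4.01  0.02] shift in target frame [-1.82 -2.89  0.37]
[[-0.886, 0.437, -0.156], [0.43, 0.9, 0.076], [0.174, 0.0, -0.985]]
```

Request:
{"name": "step_arm", "arguments": {"deltas": "-0.3 -0.7 0 0 1 0 1; -0.4 -0.7 0 0 1 0 1; -0.4 -0.7 0 0 1 0 1; -0.4 -0.7 0 0 1 0 1; 0 0 0 0 0 0 1"}}

```text
time: 10.92
eef_pos: [0.5713, -0.2128, 0.1967]
tcp_rot: [[-0.881, 0.445, -0.163], [0.438, 0.896, 0.078], [0.18, -0.003, -0.984]]
ft_force: [0.4, -1.1, -0.5]
opening: 0.0855
gripper_force: 0.0
```

Run:
```python
from h import *
from workcell import cams
s=go([.5762,-.2114,.009],10)
d=cams.get_image('wrist'); cv2.imwrite('pics/w3.png',d['pixels'][:,:,::-1]); np.savez('w3.npz',**d)
m=((d['pixels'].max(2)<60)*255).astype(np.uint8)
for c in cv2.findContours(m,1,2)[0]:
    A=cv2.contourArea(c)
    if 800<A<9000:
        (e,r)=cv2.minEnclosingCircle(c); print(e,r,A/(np.pi*r*r),onplane(d,*e,.021).round(4))
```

```text
t 10.92 tcp [ 0.5713 -0.2128  0.1967] q [ 0.68  0.71 -0.66  1.49  0.37  1.26  1.07] F [ 0.4 -1.1 -0.5] op 0.0855 0.0
shift now-frame [-0.94  0.1   4.6 ] turn [-0.01 -0.08 -0.11] shift in target frame [-0.91  0.08  4.6 ]
(325.32391357421875, 259.2287902832031) 25.108863830566406 0.9464146387709852 [ 0.5771 -0.2124  0.021 ]
(143.40164184570312, 194.4672088623047) 31.0957088470459 0.6992036989261575 [ 0.4448 -0.3395  0.021 ]
(442.5, 42.0) 43.29270935058594 0.2574659473922195 [ 0.4457 -0.0283  0.021 ]
```

View pics/w3.png

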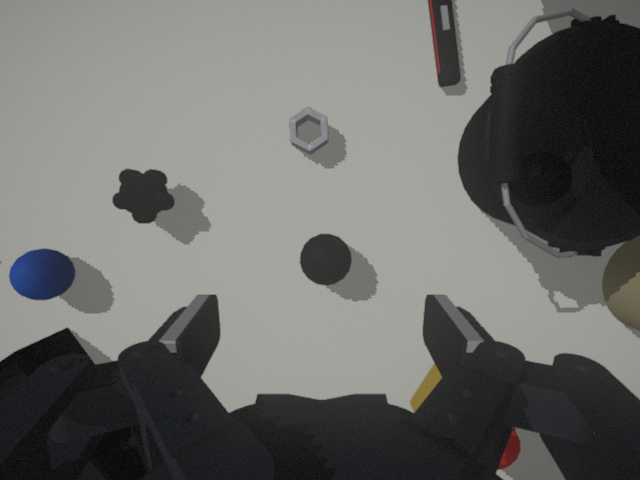

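The wrist view shows knob1 at (325,259) and knob2 inside the pail at (543,180). Nothing else has moved. Descending onto knob1.

Request:
{"name": "step_arm", "arguments": {"deltas": "-0.3 0.1 0.7 0 0 0 1; -0.3 0 0.8 0 0 0 1; -0.2 0 0.8 0 0 0 1; -0.1 0 0.7 0 0 0 1; 0 0 0 0 0 0 1"}}

```text
time: 11.38
eef_pos: [0.5836, -0.206, 0.0695]
tcp_rot: [[-0.886, 0.435, -0.163], [0.428, 0.9, 0.077], [0.18, -0.002, -0.984]]
ft_force: [-0.4, -0.2, -1.2]
opening: 0.0854
gripper_force: 0.0
```

Request:
{"name": "step_arm", "arguments": {"deltas": "0 0 0.4 0 0 0 1; 0 0 0.3 0 0 0 1; 0 0 0.3 0 0 0 1; 0 0 0.2 0 0 0 1; 0 0 0 0 0 0 1"}}

```text
time: 11.8
eef_pos: [0.578, -0.2036, 0.0258]
tcp_rot: [[-0.886, 0.436, -0.158], [0.43, 0.9, 0.075], [0.175, -0.002, -0.985]]
ft_force: [0.6, 0.4, -0.6]
opening: 0.0852
gripper_force: 0.0
```

Run:
```python
from h import *
go([.5755,-.2114,.009],10)
```

```text
t 11.8 tcp [ 0.578  -0.2036  0.0258] q [ 0.62  0.91 -0.59  1.57  0.5   0.99  0.99] F [ 0.6  0.4 -0.6] op 0.0852 0.0
shift now-frame [-0.1  -0.2   0.41] turn [-0.02 -0.02  0.  ] shift in target frame [-0.1  -0.2   0.41]
```

Request:
{"name": "step_arm", "arguments": {"deltas": "-0.1 -0.2 0.1 0 0 0 1; 0 0 0.15 0 0 0 1; 0 0 0.1 0 0 0 1; 0 0 0.05 0 0 0 1; 0 0 0 0 0 0 1"}}

```text
time: 12.22
eef_pos: [0.5761, -0.2114, 0.0099]
tcp_rot: [[-0.886, 0.437, -0.157], [0.43, 0.9, 0.075], [0.174, -0.001, -0.985]]
ft_force: [-0.3, -0.1, 1.4]
opening: 0.085
gripper_force: 0.0
```

Request:
{"name": "step_arm", "arguments": {"deltas": "0 0 0 0 0 0 0.65; 0 0 0 0 0 0 0.6; 0 0 0 0 0 0 0.5; 0 0 0 0 0 0 0.4; 0 0 0 0 0 0 0.3"}}

```text
time: 12.63
eef_pos: [0.5766, -0.2115, 0.0109]
tcp_rot: [[-0.886, 0.436, -0.156], [0.43, 0.9, 0.074], [0.173, -0.001, -0.985]]
ft_force: [-1.7, 0.8, 6.5]
opening: 0.0481
gripper_force: 30.5
```

Request:
{"name": "step_arm", "arguments": {"deltas": "0 0 0 0 0 0 0.3; 0 0 0 0 0 0 0.3; 0 0 0 0 0 0 0.3"}}

```text
time: 12.88
eef_pos: [0.5766, -0.2116, 0.0109]
tcp_rot: [[-0.886, 0.437, -0.156], [0.43, 0.9, 0.074], [0.173, -0.001, -0.985]]
ft_force: [-1.5, 1.3, 6.2]
opening: 0.048
gripper_force: 30.5
```

Run:
```python
from h import *
s=go([.5755,-.2114,.009],10)
# where the ball is held, along tool
print((np.array(s['tcp_rot']).T@(np.array([.5775,-.2124,.021])-s['eef_pos'])).round(4))
```

```text
t 12.88 tcp [ 0.5766 -0.2116  0.0109] q [ 0.63  0.94 -0.58  1.57  0.51  0.97  0.99] F [-1.5  1.3  6.2] op 0.048 30.5
shift now-frame [ 0.02 -0.01  0.05] turn [-0.02  0.01  0.  ] shift in target frame [ 0.02 -0.01  0.05]
[ 0.0006 -0.0004 -0.0101]
```

Request:
{"name": "step_arm", "arguments": {"deltas": "0.05 0 -0.3 0 0 0 0.3; 0.1 0 -0.6 0 0 0 0.3; 0.15 0 -0.8 0 0 0 0.3; 0.15 0 -0.8 0 0 0 0.3; 0.15 0 -0.8 0 0 0 0.3"}}

```text
time: 13.3
eef_pos: [0.5756, -0.2108, 0.1468]
tcp_rot: [[-0.886, 0.436, -0.157], [0.43, 0.9, 0.075], [0.174, -0.001, -0.985]]
ft_force: [0.6, -0.1, -0.1]
opening: 0.0479
gripper_force: 31.4
```

Request:
{"name": "step_arm", "arguments": {"deltas": "0.15 0 -0.8 0 0 0 0.3; 0.1 0 -0.4 0 0 0 0.3; 0 0.5 0 0 0 0 0.3; 0.2 0.8 0 0 0 0 0.3; 0.3 0.8 0 0 0 0 0.3"}}

```text
time: 13.72
eef_pos: [0.5938, -0.1262, 0.1978]
tcp_rot: [[-0.885, 0.439, -0.156], [0.432, 0.899, 0.074], [0.173, -0.002, -0.985]]
ft_force: [0.6, 0.7, -0.5]
opening: 0.0476
gripper_force: 31.4
```

Run:
```python
from h import *
s=go([.5506,.0228,.19],10)
```

```text
t 13.72 tcp [ 0.5938 -0.1262  0.1978] q [ 0.56  0.7  -0.68  1.51  0.36  1.24  0.94] F [ 0.6  0.7 -0.5] op 0.0476 31.4
shift now-frame [2.53 2.87 0.64] turn [-0.01  0.01 -0.03] shift in target frame [2.52 2.88 0.64]
```

Request:
{"name": "step_arm", "arguments": {"deltas": "0.5 0.6 0.1 0 0 0 0.3; 0.6 0.6 0.1 0 0 0 0.3; 0.6 0.6 0.1 0 0 0 0.3; 0.5 0.6 0.1 0 0 0 0.3; 0.3 0.4 0.1 0 0 0 0.3"}}

```text
time: 14.13
eef_pos: [0.5495, 0.0223, 0.1957]
tcp_rot: [[-0.887, 0.434, -0.156], [0.428, 0.901, 0.075], [0.173, -0.001, -0.985]]
ft_force: [1.4, 0.4, -1.1]
opening: 0.0478
gripper_force: 31.4
```

Request:
{"name": "step_arm", "arguments": {"deltas": "0 0 0 0 0 0 0.3; 0 0 0 0 0 0 0.3"}}

```text
time: 14.3
eef_pos: [0.5504, 0.02, 0.1952]
tcp_rot: [[-0.887, 0.434, -0.156], [0.428, 0.901, 0.074], [0.173, -0.001, -0.985]]
ft_force: [0.9, -0.7, -0.7]
opening: 0.0475
gripper_force: 31.4
```

Run:
```python
from h import *
from workcell import cams
s=go([.5506,.0228,.075],10)
for n in('top','scene','wrist'):
    d=cams.get_image(n); np.savez(n+'4.npz',**d); P=cloud(d)
    q=P[(d['range_z']>0)&(abs(P[...,2]-.089)<.004)&(abs(np.hypot(P[...,0]-.577,P[...,1]-.010)-.078)<.010)]
    q=q[abs((q-PAIL)@PY)<.072]
    A=np.c_[2*q[:,:2],np.ones(len(q))]; f=np.linalg.lstsq(A,(q[:,:2]**2).sum(1),rcond=None)[0]
    print(n,len(q),f[:2],np.sqrt(f[2]+f[0]**2+f[1]**2))
    g=P[(d['range_z']>0)&(P[...,2]>.12)&(P[...,2]<.145)&(np.hypot(P[...,0]-.539,P[...,1]+.069)<.05)&(d['pixels'].max(2)<75)]
    print(len(g),g.mean(0) if len(g) else '')
T=dict(np.load('top4.npz'));W=dict(np.load('wrist4.npz'))
cv2.imwrite('pics/p4.png',np.hstack([cv2.resize(W['pixels'],(400,300)),cv2.resize(T['pixels'][180:320,220:407],(400,300))])[:,:,::-1])
```

```text
t 14.3 tcp [0.5504 0.02   0.1952] q [ 0.4   0.62 -0.73  1.68  0.32  1.13  0.71] F [ 0.9 -0.7 -0.7] op 0.0475 31.4
shift now-frame [-0.49  0.07  2.96] turn [-0.02  0.01  0.03] shift in target frame [-0.5   0.06  2.96]
top 155 [0.57716681 0.00783197] 0.07899281718872045
0 
scene 270 [0.57840763 0.00981935] 0.0789817192750928
222 [ 0.5445106  -0.07060311  0.13445844]
wrist 2845 [0.57541464 0.01056806] 0.07831642482052692
1887 [ 0.53012917 -0.0612493   0.13482282]
```

View pics/p4.png

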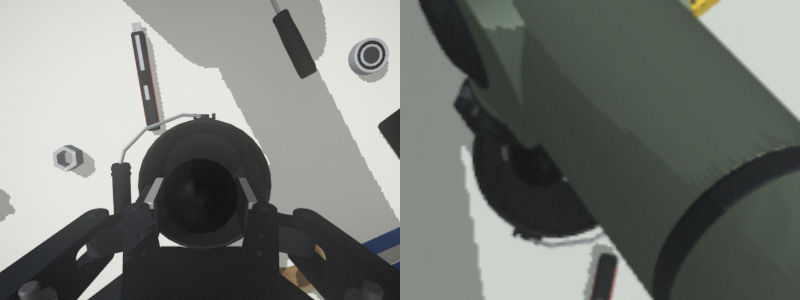

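The wrist view (left) shows the held knob over the pail mouth at (200,195), with the tube clear at (121,180). In the top view (right) the arm mostly covers the pail. The scene view confirms the pail hasn't moved, so I'm lowering.

Request:
{"name": "step_arm", "arguments": {"deltas": "-0.1 0.07 0.7 0 0 0 0.3; -0.1 0 0.7 0 0 0 0.3; -0.12 0 0.6 0 0 0 0.3; -0.1 0 0.6 0 0 0 0.3; 0 0 0 0 0 0 0.3"}}

```text
time: 14.87
eef_pos: [0.5485, 0.0208, 0.0853]
tcp_rot: [[-0.884, 0.438, -0.162], [0.431, 0.899, 0.074], [0.178, -0.004, -0.984]]
ft_force: [-0.9, 0.5, -1.7]
opening: 0.0474
gripper_force: 31.5
```

Run:
```python
from h import *
s=go([.5506,.0228,.035],10)
```

```text
t 14.87 tcp [0.5485 0.0208 0.0853] q [ 0.35  0.76 -0.66  1.75  0.41  0.94  0.64] F [-0.9  0.5 -1.7] op 0.0474 31.5
shift now-frame [-0.25  0.07  1.23] turn [-0.04 -0.05 -0.02] shift in target frame [-0.24  0.07  1.23]
```

Request:
{"name": "step_arm", "arguments": {"deltas": "-0.1 0.05 0.4 0 0 0 0.3; -0.1 0 0.4 0 0 0 0.3; -0.06 0 0.3 0 0 0 0.3; 0 0 0 0 0 0 0.3; 0 0 0 0 0 0 0.3"}}

```text
time: 15.28
eef_pos: [0.5537, 0.0227, 0.0441]
tcp_rot: [[-0.886, 0.437, -0.157], [0.43, 0.9, 0.075], [0.174, -0.001, -0.985]]
ft_force: [-0.3, 0.5, -0.3]
opening: 0.0477
gripper_force: 31.5
```

Run:
```python
from h import *
s=go([.5506,.0228,.015],10)
```

```text
t 15.28 tcp [0.5537 0.0227 0.0441] q [ 0.33  0.82 -0.63  1.76  0.46  0.88  0.62] F [-0.3  0.5 -0.3] op 0.0477 31.5
shift now-frame [-0.06 -0.03  0.73] turn [-0.02 -0.   -0.  ] shift in target frame [-0.06 -0.03  0.73]
```

Request:
{"name": "step_arm", "arguments": {"deltas": "-0.02 -0.02 0.25 0 0 0 0.3; -0.02 0 0.2 0 0 0 0.3; -0.02 0 0.13 0 0 0 0.3; 0 0 0.03 0 0 0 0.3; 0 0 0 0 0 0 0.3"}}

```text
time: 15.7
eef_pos: [0.5512, 0.0229, 0.019]
tcp_rot: [[-0.886, 0.436, -0.158], [0.43, 0.9, 0.075], [0.174, -0.002, -0.985]]
ft_force: [0.3, 0.7, 0.3]
opening: 0.0478
gripper_force: 31.5
```

Request:
{"name": "step_arm", "arguments": {"deltas": "0 0 0.03 0 0 0 0.3; 0 0 0 0 0 0 0.3; 0 0 0 0 0 0 0.3"}}

```text
time: 15.95
eef_pos: [0.5514, 0.0229, 0.0184]
tcp_rot: [[-0.886, 0.437, -0.157], [0.43, 0.9, 0.074], [0.173, -0.001, -0.985]]
ft_force: [-0.3, 0.6, -0.3]
opening: 0.0475
gripper_force: 31.5
```

Request:
{"name": "step_arm", "arguments": {"deltas": "-0.01 0 0.04 0 0 0 0.3; 0 0 0.03 0 0 0 0.3; 0 0 0 0 0 0 0.3"}}

```text
time: 16.2
eef_pos: [0.5511, 0.0229, 0.0152]
tcp_rot: [[-0.886, 0.437, -0.157], [0.43, 0.9, 0.074], [0.174, -0.002, -0.985]]
ft_force: [0.5, 0.7, -1.0]
opening: 0.0476
gripper_force: 31.5
```

Request:
{"name": "step_arm", "arguments": {"deltas": "0 0 0.02 0 0 0 0.3; 0 0 0 0 0 0 0.3; 0 0 0 0 0 0 0.3"}}

```text
time: 16.45
eef_pos: [0.5512, 0.0229, 0.0149]
tcp_rot: [[-0.886, 0.437, -0.157], [0.43, 0.9, 0.074], [0.173, -0.002, -0.985]]
ft_force: [-1.4, -0.7, 5.8]
opening: 0.0479
gripper_force: 32.0
```

Request:
{"name": "step_arm", "arguments": {"deltas": "0 0 0 0 0 0 0.5; 0 0 0 0 0 0 0.6; 0 0 0 0 0 0 0.66; 0 0 0 0 0 0 0.72; 0 0 0 0 0 0 0.72"}}

```text
time: 16.87
eef_pos: [0.5511, 0.023, 0.0145]
tcp_rot: [[-0.886, 0.437, -0.157], [0.43, 0.9, 0.075], [0.174, -0.001, -0.985]]
ft_force: [0.4, -0.1, -0.3]
opening: 0.0613
gripper_force: 0.0
```

Request:
{"name": "step_arm", "arguments": {"deltas": "0.03 0 -0.15 0 0 0 0.72; 0.1 0 -0.5 0 0 0 0.72; 0.15 0 -0.8 0 0 0 0.72; 0.15 0 -0.8 0 0 0 0.72; 0.15 0 -0.8 0 0 0 0.72"}}

```text
time: 17.28
eef_pos: [0.5493, 0.0241, 0.1405]
tcp_rot: [[-0.886, 0.436, -0.157], [0.43, 0.9, 0.075], [0.174, -0.001, -0.985]]
ft_force: [0.8, 0.2, -0.3]
opening: 0.0613
gripper_force: 0.0
```

Request:
{"name": "step_arm", "arguments": {"deltas": "0.15 0 -0.8 0 0 0 0.72; 0.15 0 -0.8 0 0 0 0.72; 0 -0.4 -0.4 0 -1 0 0.72; 0 -0.6 0 0 -1 0 0.72; 0 0 0 0 0 0 0.6"}}

```text
time: 17.7
eef_pos: [0.5313, -0.0155, 0.2209]
tcp_rot: [[-0.9, 0.437, 0.004], [0.437, 0.9, -0.007], [-0.006, -0.005, -1.0]]
ft_force: [0.3, -0.1, -0.2]
opening: 0.052
gripper_force: 0.0
```

Run:
```python
from h import *
from workcell import cams
s=go([.5386,-.0687,.2],0)
for n in('scene','wrist'):
    d=cams.get_image(n); np.savez(n+'5.npz',**d); P=cloud(d)
    q=P[(d['range_z']>0)&(abs(P[...,2]-.089)<.004)&(abs(np.hypot(P[...,0]-.577,P[...,1]-.010)-.078)<.010)]
    q=q[abs((q-PAIL)@PY)<.072]
    A=np.c_[2*q[:,:2],np.ones(len(q))]; f=np.linalg.lstsq(A,(q[:,:2]**2).sum(1),rcond=None)[0]
    print(n,len(q),f[:2],np.sqrt(f[2]+f[0]**2+f[1]**2))
    g=P[(d['range_z']>0)&(P[...,2]>.122)&(P[...,2]<.145)&(np.hypot(P[...,0]-.539,P[...,1]+.069)<.05)&(d['pixels'].max(2)<75)]
    if len(g): print(len(g),g.mean(0),(g@PY).min()/2+(g@PY).max()/2-PAIL@PY,'px range',(g-PAIL)@PX@np.ones(len(g))/len(g),np.percentile((g-PAIL)@PX,[2,98]))
W=dict(np.load('wrist5.npz'));S=dict(np.load('scene5.npz'))
cv2.imwrite('pics/p5.png',np.hstack([cv2.resize(W['pixels'],(480,360)),cv2.resize(S['pixels'][170:290,270:370],(300,360))])[:,:,::-1])
```

```text
t 17.7 tcp [ 0.5313 -0.0155  0.2209] q [ 0.45  0.47 -0.73  1.83  0.38  0.98  0.68] F [ 0.3 -0.1 -0.2] op 0.052 0.0
shift now-frame [-0.74 -1.12  0.53] turn [-0.05  0.07  0.  ] shift in target frame [-0.74 -1.12  0.52]
scene 283 [0.57859143 0.00944129] 0.07894332644995905
223 [ 0.54394647 -0.07035833  0.13441893] 0.0017820029825309502 px range 0.08672487838040532 [0.07757721 0.09409158]
wrist 2920 [0.57523204 0.01036712] 0.07841704205471056
1466 [ 0.53035217 -0.06100742  0.13473305] -0.0016296389565741976 px range 0.08425096892674527 [0.07821763 0.09405748]
```

View pics/p5.png

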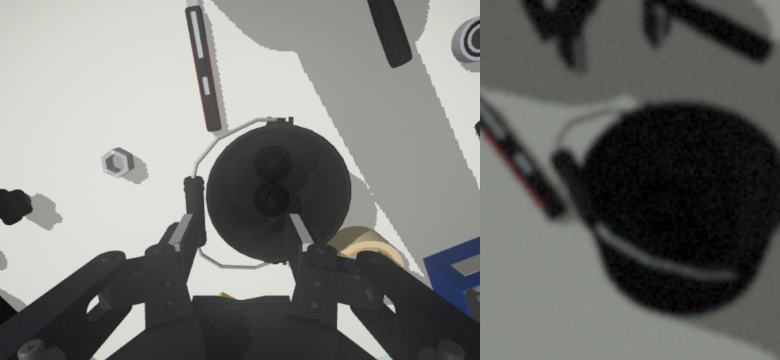

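Both knobs stand side by side in the pail, at (272,163) and (272,197) in the wrist view, on the pail's y axis allowing for parallax. The tube is at (194,210). I'm now moving over the tube.

Request:
{"name": "step_arm", "arguments": {"deltas": "-0.3 -0.5 0 0 0 0 0.6; -0.3 -0.4 0 0 0 0 0.6; -0.14 -0.22 0.2 0 0 0 0.6; 0 0 0.2 0 0 0 0.6; 0 0 0 0 0 0 0.6"}}

```text
time: 18.22
eef_pos: [0.5406, -0.0657, 0.2017]
tcp_rot: [[-0.899, 0.437, -0.004], [0.437, 0.899, 0.0], [0.003, -0.001, -1.0]]
ft_force: [-0.3, 0.6, -0.9]
opening: 0.0511
gripper_force: 0.0
```

Run:
```python
from h import *
s=go([.5386,-.0683,.112],0)
```

```text
t 18.22 tcp [ 0.5406 -0.0657  0.2017] q [ 0.53  0.51 -0.71  1.82  0.4   0.96  0.77] F [-0.3  0.6 -0.9] op 0.0511 0.0
shift now-frame [ 0.01 -0.08  2.24] turn [-0.02 -0.04 -0.  ] shift in target frame [ 0.02 -0.08  2.24]
```

Request:
{"name": "step_arm", "arguments": {"deltas": "0 -0.08 0.5 0 0 0 0.6; 0 0 0.5 0 0 0 0.6; 0 0 0.5 0 0 0 0.6; 0 0 0.4 0 0 0 0.6; 0 0 0.2 0 0 0 0.6"}}

```text
time: 18.63
eef_pos: [0.5389, -0.0675, 0.1178]
tcp_rot: [[-0.9, 0.435, -0.003], [0.435, 0.9, 0.0], [0.003, -0.001, -1.0]]
ft_force: [-0.8, 0.6, 0.2]
opening: 0.0514
gripper_force: 0.0
```

Request:
{"name": "step_arm", "arguments": {"deltas": "0 0 0 0 0 0 0.6; 0 0 0 0 0 0 0.6"}}

```text
time: 18.8
eef_pos: [0.5399, -0.0682, 0.12]
tcp_rot: [[-0.9, 0.436, -0.001], [0.436, 0.9, -0.001], [0.001, -0.001, -1.0]]
ft_force: [-0.4, 0.3, -0.4]
opening: 0.0514
gripper_force: 0.0
```

Run:
```python
from h import *
s=go([.5386,-.0683,.112],0)
```

```text
t 18.8 tcp [ 0.5399 -0.0682  0.12  ] q [ 0.48  0.62 -0.64  1.89  0.5   0.81  0.69] F [-0.4  0.3 -0.4] op 0.0514 0.0
shift now-frame [ 0.03 -0.02  0.2 ] turn [-0.01 -0.01  0.01] shift in target frame [ 0.03 -0.02  0.2 ]
```

Request:
{"name": "step_arm", "arguments": {"deltas": "0.03 -0.02 0.1 0 0 0 0.6; 0 0 0.1 0 0 0 0.6; 0 0 0 0 0 0 0.4; 0 0 0 0 0 0 0.3; 0 0 0 0 0 0 0.25", "squeeze": 20}}

```text
time: 19.22
eef_pos: [0.5384, -0.0694, 0.112]
tcp_rot: [[-0.9, 0.437, -0.0], [0.437, 0.9, -0.001], [-0.0, -0.001, -1.0]]
ft_force: [0.1, 0.7, -0.4]
opening: 0.0217
gripper_force: 0.5
```

Request:
{"name": "step_arm", "arguments": {"deltas": "0 0 0 0 0 0 0.21; 0 0 0 0 0 0 0.18; 0 0 0 0 0 0 0.15; 0 0 0 0 0 0 0.1; 0 0 0 0 0 0 0.1"}}

```text
time: 19.63
eef_pos: [0.5385, -0.0693, 0.112]
tcp_rot: [[-0.9, 0.437, -0.0], [0.437, 0.9, -0.001], [-0.0, -0.001, -1.0]]
ft_force: [1.2, 1.3, 4.7]
opening: 0.0172
gripper_force: 20.8
```

Run:
```python
from h import *
from workcell import cams
s=go([.5386,-.0683,.112],0)
d=cams.get_image('scene'); P=cloud(d)
q=P[(d['range_z']>0)&(abs(P[...,2]-.089)<.004)&(abs(np.hypot(P[...,0]-.577,P[...,1]-.010)-.078)<.010)]
q=q[abs((q-PAIL)@PY)<.072]
A=np.c_[2*q[:,:2],np.ones(len(q))]; f=np.linalg.lstsq(A,(q[:,:2]**2).sum(1),rcond=None)[0]
print(len(q),f[:2])
```

```text
t 19.63 tcp [ 0.5385 -0.0693  0.112 ] q [ 0.47  0.63 -0.63  1.89  0.51  0.79  0.68] F [1.2 1.3 4.7] op 0.0172 20.8
shift now-frame [ 0.01  0.02 -0.  ] turn [-0.02  0.    0.  ] shift in target frame [ 0.01  0.02 -0.  ]
241 [0.57773441 0.00823974]
```

Request:
{"name": "step_arm", "arguments": {"deltas": "0.06 0 0 0 0 0 0.1", "squeeze": 40}}

```text
time: 19.77
eef_pos: [0.5369, -0.0687, 0.1121]
tcp_rot: [[-0.9, 0.437, 0.001], [0.437, 0.9, -0.002], [-0.001, -0.001, -1.0]]
ft_force: [3.7, -3.6, 10.3]
opening: 0.0166
gripper_force: 39.7
```

That row shifted along tool x, which I did not intend (2.4 mm along the tube). I'll undo it, then start the arc: tool +y is towards the pail centre and -z is up.

Request:
{"name": "step_arm", "arguments": {"deltas": "-0.06 0 0 0 0 0 0.1; 0 0.06 -0.09 0 0 0 0.1; 0 0.06 -0.09 0 0 0 0.1; 0 0.065 -0.085 0 0 0 0.1; 0 0.065 -0.085 0 0 0 0.1"}}

```text
time: 20.18
eef_pos: [0.5426, -0.0605, 0.1261]
tcp_rot: [[-0.9, 0.437, -0.001], [0.437, 0.9, -0.002], [0.0, -0.002, -1.0]]
ft_force: [-0.2, -3.6, 1.2]
opening: 0.0167
gripper_force: 39.4
```

Request:
{"name": "step_arm", "arguments": {"deltas": "0 0.075 -0.08 0 0 0 0.1; 0 0.075 -0.08 0 0 0 0.1; 0 0 0 0 0 0 0.1"}}

```text
time: 20.43
eef_pos: [0.5454, -0.0549, 0.133]
tcp_rot: [[-0.9, 0.436, -0.001], [0.436, 0.9, -0.002], [-0.0, -0.002, -1.0]]
ft_force: [-3.1, -5.4, 5.9]
opening: 0.0167
gripper_force: 39.9
```

```bash
cat >> h.py <<'E'
def arc(a):
    a=np.radians(a); return PAIL+.1*np.sin(a)*PX+np.array([0,0,.079+.1*np.cos(a)-.017])
E
python3 - <<'E'
from h import *
s=go(arc(45),0); p=s['eef_pos']-PAIL; print('along PX,PY',p@PX,p@PY,p[2]+.017-.079, 'r',np.hypot(p@PX,p[2]+.017-.079))
E
```

```text
t 20.43 tcp [ 0.5454 -0.0549  0.133 ] q [ 0.46  0.6  -0.65  1.87  0.48  0.84  0.68] F [-3.1 -5.4  5.9] op 0.0167 39.9
shift now-frame [-0.    0.04  0.01] turn [-0.03  0.    0.  ] shift in target frame [-0.    0.04  0.01]
along PX,PY 0.07213450511777367 -8.211292550684007e-05 0.07102395258159368 r 0.10123136208161275
```

Request:
{"name": "step_arm", "arguments": {"deltas": "0 0.06 -0.11 0 0 0 0.1; 0 0.08 -0.08 0 0 0 0.1; 0 0.085 -0.07 0 0 0 0.1; 0 0.085 -0.07 0 0 0 0.1; 0 0 0 0 0 0 0.1"}}

```text
time: 20.85
eef_pos: [0.5512, -0.0426, 0.1459]
tcp_rot: [[-0.9, 0.436, 0.0], [0.436, 0.9, -0.001], [-0.0, -0.001, -1.0]]
ft_force: [-1.5, 1.5, -0.9]
opening: 0.0165
gripper_force: 39.2
```

Run:
```python
from h import *
s=go(arc(35),0); p=s['eef_pos']-PAIL; print('along PX,PY',p@PX,p@PY,p[2]+.017-.079, 'r',np.hypot(p@PX,p[2]+.017-.079),'Fpx',s['ft_force']@PX)
```

```text
t 20.85 tcp [ 0.5512 -0.0426  0.1459] q [ 0.44  0.59 -0.66  1.85  0.47  0.86  0.67] F [-1.5  1.5 -0.9] op 0.0165 39.2
shift now-frame [-0.01  0.03  0.05] turn [-0.01  0.    0.01] shift in target frame [-0.01  0.03  0.05]
along PX,PY 0.058600007842018006 -0.0002332619954119007 0.08392845940101602 r 0.10236184453453624 Fpx -0.6926873185285498
```

Request:
{"name": "step_arm", "arguments": {"deltas": "0 0.09 -0.06 0 0 0 0.1; 0 0.09 -0.06 0 0 0 0.1; 0 0.095 -0.05 0 0 0 0.1; 0 0.095 -0.05 0 0 0 0.1; 0 0.1 -0.043 0 0 0 0.1"}}

```text
time: 21.27
eef_pos: [0.5591, -0.0265, 0.156]
tcp_rot: [[-0.9, 0.437, -0.001], [0.437, 0.9, -0.001], [0.0, -0.001, -1.0]]
ft_force: [-0.1, 2.0, -3.9]
opening: 0.0165
gripper_force: 39.0
```

Request:
{"name": "step_arm", "arguments": {"deltas": "0 0.1 -0.043 0 0 0 0.1; 0 0 0 0 0 0 0.1; 0 0 0 0 0 0 0.1"}}

```text
time: 21.52
eef_pos: [0.5608, -0.0231, 0.1576]
tcp_rot: [[-0.9, 0.436, -0.001], [0.436, 0.9, -0.001], [-0.0, -0.002, -1.0]]
ft_force: [-0.9, 0.6, -1.4]
opening: 0.0166
gripper_force: 39.2
```

Run:
```python
from h import *
s=go(arc(20),0); p=s['eef_pos']-PAIL; print('along PX,PY',p@PX,p@PY,p[2]+.017-.079, 'r',np.hypot(p@PX,p[2]+.017-.079),'Fpx',s['ft_force']@PX)
```

```text
t 21.52 tcp [ 0.5608 -0.0231  0.1576] q [ 0.41  0.59 -0.67  1.81  0.46  0.9   0.65] F [-0.9  0.6 -1.4] op 0.0166 39.2
shift now-frame [-0.    0.07  0.04] turn [-0.02  0.    0.01] shift in target frame [-0.    0.07  0.04]
along PX,PY 0.03686860618867898 -0.000133407240352797 0.0956012832986113 r 0.10246413758304529 Fpx -0.11149293783763692
```

Request:
{"name": "step_arm", "arguments": {"deltas": "0 0.1 -0.035 0 0 0 0.1; 0 0.105 -0.03 0 0 0 0.1; 0 0.105 -0.028 0 0 0 0.1; 0 0.105 -0.023 0 0 0 0.1; 0 0.11 -0.018 0 0 0 0.1"}}

```text
time: 21.93
eef_pos: [0.57, -0.004, 0.1629]
tcp_rot: [[-0.9, 0.437, -0.001], [0.437, 0.9, -0.001], [0.0, -0.002, -1.0]]
ft_force: [-0.0, -0.0, -5.4]
opening: 0.0167
gripper_force: 39.1
```

Request:
{"name": "step_arm", "arguments": {"deltas": "0 0.11 -0.013 0 0 0 0.1; 0 0.11 -0.008 0 0 0 0.1; 0 0.11 -0.003 0 0 0 0.1; 0 0.06 0 0 0 0 0.1; 0 0 0 0 0 0 0.1"}}

```text
time: 22.35
eef_pos: [0.5768, 0.0104, 0.1637]
tcp_rot: [[-0.9, 0.436, -0.001], [0.436, 0.9, -0.001], [0.0, -0.001, -1.0]]
ft_force: [-0.2, -0.5, -5.1]
opening: 0.0164
gripper_force: 39.1
```

Request:
{"name": "step_arm", "arguments": {"deltas": "0 0 0 0 0 0 0.1; 0 0 0 0 0 0 0.1"}}

```text
time: 22.52
eef_pos: [0.5766, 0.0095, 0.1637]
tcp_rot: [[-0.9, 0.437, -0.001], [0.437, 0.9, -0.001], [0.0, -0.002, -1.0]]
ft_force: [-0.2, 0.1, -5.9]
opening: 0.0163
gripper_force: 39.2
```

Run:
```python
from h import *
from workcell import cams
s=go(arc(0),0); p=s['eef_pos']-PAIL; print('along PX,PY',p@PX,p@PY,p[2]+.017-.079,'Fpx',s['ft_force']@PX)
d=cams.get_image('scene'); P=cloud(d)
q=P[(d['range_z']>0)&(abs(P[...,2]-.089)<.004)&(abs(np.hypot(P[...,0]-.577,P[...,1]-.010)-.078)<.010)]
q=q[abs((q-PAIL)@PY)<.072]
A=np.c_[2*q[:,:2],np.ones(len(q))]; f=np.linalg.lstsq(A,(q[:,:2]**2).sum(1),rcond=None)[0]
print(len(q),f[:2]); cv2.imwrite('pics/s6.png',cv2.resize(d['pixels'][120:310,220:420],None,fx=3,fy=3)[:,:,::-1])
```

```text
t 22.52 tcp [0.5766 0.0095 0.1637] q [ 0.35  0.6  -0.67  1.77  0.46  0.93  0.6 ] F [-0.2  0.1 -5.9] op 0.0163 39.2
shift now-frame [-0.    0.01  0.04] turn [-0.02 -0.    0.  ] shift in target frame [-0.    0.01  0.04]
along PX,PY 0.0005950235641343369 -0.00013498795427067706 0.10172184546665898 Fpx 0.011329790048871996
334 [0.58003034 0.01314697]
```

View pics/s6.png

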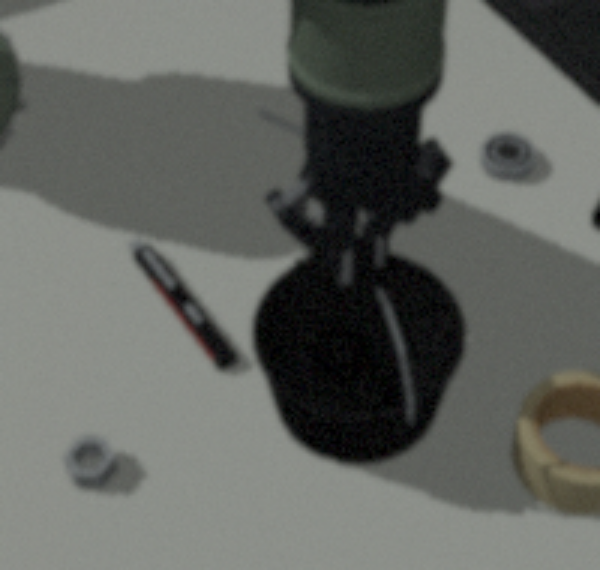

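The scene view shows the handle upright over the mouth (wire near (395,360) in the crop), with cutter, nut, bearing and tape in place. The wrist carries about 5 to 6 N. Now I lift smoothly, straight up.

Request:
{"name": "step_arm", "arguments": {"deltas": "0 0 -0.02 0 0 0 0.1; 0 0 -0.04 0 0 0 0.1; 0 0 -0.06 0 0 0 0.1; 0 0 -0.08 0 0 0 0.1; 0 0 -0.1 0 0 0 0.1"}}

```text
time: 22.98
eef_pos: [0.5766, 0.0096, 0.1761]
tcp_rot: [[-0.9, 0.437, -0.001], [0.437, 0.9, -0.001], [0.0, -0.002, -1.0]]
ft_force: [-0.6, -0.3, -5.3]
opening: 0.0167
gripper_force: 39.2
```

Request:
{"name": "step_arm", "arguments": {"deltas": "0 0 -0.12 0 0 0 0.1; 0 0 -0.14 0 0 0 0.1; 0 0 -0.14 0 0 0 0.1; 0 0 -0.14 0 0 0 0.1; 0 0 -0.14 0 0 0 0.1"}}

```text
time: 23.4
eef_pos: [0.5768, 0.0098, 0.2038]
tcp_rot: [[-0.9, 0.436, -0.0], [0.436, 0.9, -0.001], [-0.0, -0.001, -1.0]]
ft_force: [-0.3, -0.4, -5.8]
opening: 0.0165
gripper_force: 39.1
```

Request:
{"name": "step_arm", "arguments": {"deltas": "0 0 -0.14 0 0 0 0.1; 0 0 -0.14 0 0 0 0.1; 0 0 -0.14 0 0 0 0.1; 0 0 -0.14 0 0 0 0.1; 0 0 -0.14 0 0 0 0.1"}}

```text
time: 23.82
eef_pos: [0.5767, 0.0098, 0.2316]
tcp_rot: [[-0.9, 0.437, -0.001], [0.437, 0.9, -0.001], [0.0, -0.002, -1.0]]
ft_force: [-0.5, -0.6, -6.0]
opening: 0.0165
gripper_force: 39.1
```

Request:
{"name": "step_arm", "arguments": {"deltas": "0 0 -0.14 0 0 0 0.1; 0 0 -0.14 0 0 0 0.1; 0 0 -0.12 0 0 0 0.1; 0 0 -0.1 0 0 0 0.1; 0 0 -0.08 0 0 0 0.1"}}

```text
time: 24.23
eef_pos: [0.5768, 0.0098, 0.2547]
tcp_rot: [[-0.9, 0.437, -0.0], [0.437, 0.9, -0.001], [-0.0, -0.001, -1.0]]
ft_force: [-0.0, -0.4, -5.9]
opening: 0.0164
gripper_force: 39.1
```

Request:
{"name": "step_arm", "arguments": {"deltas": "0 0 -0.06 0 0 0 0.1; 0 0 -0.04 0 0 0 0.1; 0 0 -0.02 0 0 0 0.1; 0 0 0 0 0 0 0.1; 0 0 0 0 0 0 0.1"}}

```text
time: 24.65
eef_pos: [0.5767, 0.0098, 0.2589]
tcp_rot: [[-0.9, 0.437, -0.001], [0.437, 0.9, -0.001], [0.0, -0.002, -1.0]]
ft_force: [0.1, -0.0, -5.7]
opening: 0.0166
gripper_force: 39.1
```

Request:
{"name": "step_arm", "arguments": {"deltas": "0 0 0 0 0 0 0.1; 0 0 0 0 0 0 0.1; 0 0 0 0 0 0 0.1; 0 0 0 0 0 0 0.1; 0 0 0 0 0 0 0.1"}}

```text
time: 25.07
eef_pos: [0.5768, 0.0098, 0.259]
tcp_rot: [[-0.9, 0.437, -0.001], [0.437, 0.9, -0.001], [-0.0, -0.001, -1.0]]
ft_force: [0.0, -0.2, -4.8]
opening: 0.0165
gripper_force: 39.1
```

Request:
{"name": "step_arm", "arguments": {"deltas": "0 0 0 0 0 0 0.1; 0 0 0 0 0 0 0.1; 0 0 0 0 0 0 0.1; 0 0 0 0 0 0 0.1; 0 0 0 0 0 0 0.1"}}

```text
time: 25.48
eef_pos: [0.5767, 0.0098, 0.259]
tcp_rot: [[-0.9, 0.437, -0.001], [0.437, 0.9, -0.001], [0.0, -0.002, -1.0]]
ft_force: [-0.1, 0.2, -5.6]
opening: 0.0167
gripper_force: 39.1
```

Request:
{"name": "step_arm", "arguments": {"deltas": "0 0 0 0 0 0 0.1; 0 0 0 0 0 0 0.1; 0 0 0 0 0 0 0.1; 0 0 0 0 0 0 0.1; 0 0 0 0 0 0 0.1"}}

```text
time: 25.9
eef_pos: [0.5767, 0.0098, 0.259]
tcp_rot: [[-0.9, 0.437, -0.001], [0.437, 0.9, -0.001], [0.0, -0.001, -1.0]]
ft_force: [0.8, -0.9, -5.8]
opening: 0.0164
gripper_force: 39.1
```

Run:
```python
from h import *
from workcell import cams
s=go([.5766,.0095,.263],0)
for n in('scene','top'):
    d=cams.get_image(n); np.savez(n+'7.npz',**d); P=cloud(d)
    r=np.hypot(P[...,0]-.577,P[...,1]-.010)
    q=P[(d['range_z']>0)&(abs(P[...,2]-.19)<.02)&(abs(r-.078)<.006)&(d['pixels'].max(2)<70)]
    q=q[abs((q-PAIL)@PY)<.07]
    if len(q)>20:
        A=np.c_[(q-PAIL)@PX,(q-PAIL)@PY,np.ones(len(q))]; w=np.linalg.lstsq(A,q[:,2],rcond=None)[0]
        print(n,len(q),'tilt deg',np.degrees(w[:2]),'rim z',w[2], np.percentile(q[:,2],[5,50,95]))
d=np.load('scene7.npz'); cv2.imwrite('pics/s7.png',cv2.resize(d['pixels'][60:420,100:520],None,fx=1.6,fy=1.6)[:,:,::-1])
```

```text
t 25.9 tcp [0.5767 0.0098 0.259 ] q [ 0.39  0.5  -0.72  1.67  0.36  1.11  0.68] F [ 0.8 -0.9 -5.8] op 0.0164 39.1
shift now-frame [-0.   -0.01 -0.1 ] turn [-0.02 -0.    0.  ] shift in target frame [-0.   -0.01 -0.1 ]
scene 572 tilt deg [0.02381496 1.2093024 ] rim z 0.18136984467856954 [0.17160895 0.183549   0.18738315]
top 144 tilt deg [-46.28173281 -41.51450143] rim z 0.10386556302508809 [0.17182193 0.1862254  0.18956567]
```

View pics/s7.png

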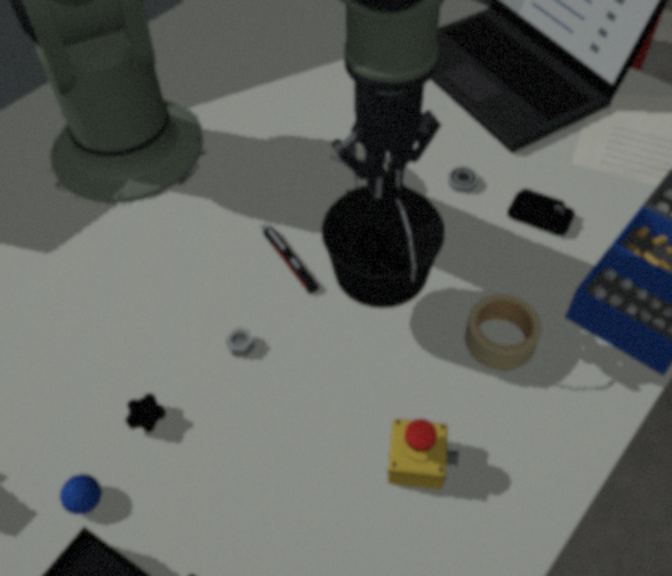

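The scene view shows the pail hanging level at (382,240) in the crop, with its bystanders in place. The rim height puts the bottom at about 96 mm, so I raise it 4 mm, let the swing die out and hand in.

Request:
{"name": "step_arm", "arguments": {"deltas": "0 0 -0.02 0 0 0 0.1; 0 0 -0.03 0 0 0 0.1; 0 0 -0.03 0 0 0 0.1; 0 0 -0.02 0 0 0 0.1; 0 0 0 0 0 0 0.1"}}

```text
time: 26.42
eef_pos: [0.5768, 0.0098, 0.2632]
tcp_rot: [[-0.9, 0.437, -0.0], [0.437, 0.9, -0.001], [-0.0, -0.001, -1.0]]
ft_force: [-0.1, 0.2, -5.8]
opening: 0.0165
gripper_force: 39.1
```

Request:
{"name": "step_arm", "arguments": {"deltas": "0 0 0 0 0 0 0.1; 0 0 0 0 0 0 0.1; 0 0 0 0 0 0 0.1; 0 0 0 0 0 0 0.1; 0 0 0 0 0 0 0.1"}}

```text
time: 26.83
eef_pos: [0.5767, 0.0098, 0.2629]
tcp_rot: [[-0.9, 0.437, -0.001], [0.437, 0.9, -0.001], [0.0, -0.002, -1.0]]
ft_force: [-0.4, 0.1, -5.3]
opening: 0.0166
gripper_force: 39.1
```

Request:
{"name": "step_arm", "arguments": {"deltas": "0 0 0 0 0 0 0.1; 0 0 0 0 0 0 0.1; 0 0 0 0 0 0 0.1; 0 0 0 0 0 0 0.1; 0 0 0 0 0 0 0.1"}}

```text
time: 27.25
eef_pos: [0.5768, 0.0098, 0.263]
tcp_rot: [[-0.9, 0.437, -0.001], [0.437, 0.9, -0.001], [0.0, -0.001, -1.0]]
ft_force: [-0.3, -0.8, -6.1]
opening: 0.0163
gripper_force: 39.1
```

Request:
{"name": "step_arm", "arguments": {"deltas": "0 0 0 0 0 0 0.1; 0 0 0 0 0 0 0.1; 0 0 0 0 0 0 0.1; 0 0 0 0 0 0 0.1; 0 0 0 0 0 0 0.1"}}

```text
time: 27.67
eef_pos: [0.5767, 0.0098, 0.263]
tcp_rot: [[-0.9, 0.437, -0.001], [0.437, 0.9, -0.001], [0.0, -0.002, -1.0]]
ft_force: [0.7, 0.1, -5.7]
opening: 0.0167
gripper_force: 39.1
```

Request:
{"name": "step_arm", "arguments": {"deltas": "0 0 0 0 0 0 0.1; 0 0 0 0 0 0 0.1; 0 0 0 0 0 0 0.1; 0 0 0 0 0 0 0.1; 0 0 0 0 0 0 0.1"}}

```text
time: 28.08
eef_pos: [0.5768, 0.0098, 0.263]
tcp_rot: [[-0.9, 0.437, -0.001], [0.437, 0.9, -0.001], [0.0, -0.001, -1.0]]
ft_force: [-0.5, 0.6, -6.1]
opening: 0.0169
gripper_force: 39.1
```

Request:
{"name": "step_arm", "arguments": {"deltas": "0 0 0 0 0 0 0.1; 0 0 0 0 0 0 0.1; 0 0 0 0 0 0 0.1; 0 0 0 0 0 0 0.1; 0 0 0 0 0 0 0.1"}}

```text
time: 28.5
eef_pos: [0.5767, 0.0098, 0.263]
tcp_rot: [[-0.9, 0.437, -0.001], [0.437, 0.9, -0.001], [0.0, -0.002, -1.0]]
ft_force: [0.6, 0.2, -6.2]
opening: 0.0165
gripper_force: 39.1
```

Run:
```python
from h import *
from workcell import cams,job
s=go([.5766,.0095,.263],0)
d=cams.get_image('scene'); a=np.load('scene7.npz')['pixels']
P=cloud(d); r=np.hypot(P[...,0]-.577,P[...,1]-.010); q=P[(d['range_z']>0)&(abs(P[...,2]-.19)<.012)&(abs(r-.079)<.003)]
print(len(q),np.percentile(q[:,2],[50,90]))
if 0.25<s['eef_pos'][2]<.27 and s['gripper_force']>30: print(job.sign_off())
```

```text
t 28.5 tcp [0.5767 0.0098 0.263 ] q [ 0.39  0.49 -0.72  1.67  0.36  1.12  0.68] F [ 0.6  0.2 -6.2] op 0.0165 39.1
shift now-frame [-0.   -0.01 -0.  ] turn [-0.02 -0.    0.  ] shift in target frame [-0.   -0.01 -0.  ]
569 [0.18871745 0.19100181]
the job is handed in; nothing more can be done
None
```

The job is handed in at 28.5 s: both ball knobs stand side by side in the middle of the pail, which the arm holds level and still by its handle tube, its bottom about 10 cm above the table.

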